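# Wind the tube vise open with its crank

### The job

Open the tube vise for the next tube: take hold of the revolving grip of the crank that sits on the vise's square shaft end and wind it three full turns anticlockwise (seen from above), keeping the crank down on the shaft all the while. Then let go, leaving the crank seated on the shaft, and leave the short spare crank where it stands on the bench.

Things in the scene. Friction and masses are not known exactly. Their poses are not given: they have to be found in the camera images.
- crank: Steel crank on the grey vise. Hub 34 mm square, 24 high, loose over an upright 14 mm square shaft end 28 tall (socket 15.5), held down by its weight (0.33 kg), underside 83 mm above the bench. Origin: shaft axis, hub underside; z up, x along the flat 22 mm wide arm (top 24 above origin) to the grip. The shaft only turns. Rest of vise is under 86 mm high, jaws to one side.
- crank_grip (a point): Centre of the crank's black upright grip: a sleeve 22 mm in diameter, 52 tall, 60 mm from the shaft axis, its middle 52 mm above the crank's origin (135 above the bench), a 6 mm steel pin end on top. It spins freely on its pin, so a gripper can hold it from above without turning the wrist while leading it round the 60 mm circle.
- shaft (a joint): Turn of the square shaft in rad, 0 at the start, growing anticlockwise seen from above; three turns are 18.85. Each turn opens the jaws 8 mm. Friction takes 2 to 3 N at the grip; it stays where left. It will not turn clockwise from the start (jaws shut; stop at -0.3); other stop at 25.5. Play in the socket: the shaft may lag the crank by some 10 degrees.
- spare_crank: A shorter, loose spare crank standing on its hub on the bench near the vise: same 34 mm hub, grip axis 40 mm from the socket axis, grip 22 mm in diameter and 30 tall. Origin: socket axis at the hub's underside, x along the arm. Leave it where it is.

How it is judged:
On the way, in this order (a step that is already met when the one before it is completed fails the run):
1. the gripper's fingers have hold of the crank, before it has been turned a quarter turn (contact force between the fingers and crank above 1 N and value of joint shaft below 1.57 rad), for 0.1 s.
2. the shaft has been wound three turns, to within a quarter turn, with the crank down on it (value of joint shaft between 17.28 and 20.42 rad and distance of crank from where it was at the start of the episode below 0.01 m), for 0.1 s.
At the end, for the whole second after the job is handed in: The vise's shaft stands three full turns anticlockwise from its start, to within a quarter turn (17.28 to 20.42 rad); the crank is at rest and still seated on the shaft (hub within 10 mm of its starting place, upright within 10 degrees); the spare crank is within 20 mm of where it was (all of step 2 and angle between crank's own z axis and vertical below 0.17 rad and angular speed of crank below 0.2 rad/s and distance of spare_crank from where it was at the start of the episode below 0.02 m); the robot touches nothing.
It fails at once if the crank is lifted or slips off the shaft (hub more than 15 mm from its seat) (distance of crank from where it was at the start of the episode above 0.015 m).
It fails at once if the spare crank is moved more than 20 mm (distance of spare_crank from where it was at the start of the episode above 0.02 m).
It also fails if it takes over 69 s, if anything falls off the work surface, if the arm or the gripper's body presses on something with over 40 N, if the wrist force passes 120 N, or if a joint passes its speed limit or range.

### The arm

A 6-joint arm with a two-finger parallel gripper is mounted at the origin on the work surface. World frame = base frame: x ahead of the robot, y to its left, z up, the work surface at z = 0. Lengths are in m, angles in rad, forces in N, time in s.
With the tool pointing down it reaches from about 0.325 to 0.875 m from the base axis. Payload 4.4 kg.
Tool frame: the origin (TCP) lies on the centre line of the jaws, within the pads' length; the fingertips stand 17 mm ahead of it and the grasp point (between the pads) lies 2 mm behind it; z points along the fingers, y is the line along which they close (so a half turn about z gives the same grasp; the last joint's range is limited). The gripper opens to 85 mm and grips with 20 to 120 N. Pads are 22 mm wide; open, the fingers measure 114 mm over their backs; the gripper's body (76 mm by 85 mm) begins 54 mm behind the grasp point. The pads swing forward as they close: fully open they stand 13 mm farther back than shut.
Start: joints at [-1.452, 0.207, 1.542, -0, 1.393, -0.15], TCP at [0.153, -0.554, 0.248] pointing down, gripper open.
Joint ranges: [-2.73, 2.73], [-0.86, 2.22], [0.23, 2.46], [-1.11, 4.25], [0.08, 2.63], [-2.82, 2.82]. Speed limits (rad/s): [2.79, 2.79, 3.14, 3.14, 3.14, 3.14].

### API

Orientations are given as a rotation vector (axis times angle).
In Python, from bench import * gives the robot as it stands. The module is installed in compiled form; this text tells all that it offers.
- The arm moves only by the tool drive_tool, never from a script. Its argument "increments" is a list that holds one entry, the list of rows, each a list of 5 numbers: the shift along the world's x, y, z in m, then the turn about the world's z in degrees, then the finger opening in m, from 0 to 0.0854. A call has 1 to 20 rows; each row shifts and turns the commanded pose from where the row before left it; what a row does not reach is not made up. A row lasts 1/10 s, in which the tool goes at most 50 mm and 8.59 degrees, less where a joint would pass 70% of its speed; a pose out of reach is approached as far as the arm can. A call is refused whole if a number of a shift passes 0.05 or a number of a turn 8.59, either way. A call with a gripper value outside its range is refused whole. The fingers move at their own pace and stop on an object; "newtons" is the grip in N (left out, the last holds). Time passes only in rows, so rows that do not move let the fingers close. It gives the time, the measured TCP pose, the force, the opening and the grip force at its end, in the units of the state.
- read_state(): the state, without advancing time (a new reading comes with each control period).
- grab_frame(name): name is "scene" or "top" or "wrist"; returns the picture (420x560x3 uint8, blue, green, red); there is no depth.
- camera_model(name): a dict with "vertical_fov" (degrees; the focal length in pixels is half the picture's height over the tangent of half this angle, whatever the lens; pixels are square), "cx", "cy" (the principal point, pixels), "pose" (4x4, takes a point from camera to world coordinates); the wrist camera has in their place "mount" (4x4, takes a point from camera to tool coordinates, whose origin is the TCP and whose axes are the flange's). Camera axes: x right, y down, z forward; pixel columns grow to the right and rows downward; lengths in m; the calibration is good to about 2 mm. A picture is of the moment at which its call begins: read the wrist's pose just before it. camera_model takes no time and is no camera call.
- close_job(): hands the job in; it is judged then, once.
The state is a dict: "time_s": time; "joint_pos": joint angles; "joint_velocities": joint speeds; "effort": joint torques, N m; "position": TCP position; "orientation": TCP orientation; "contact_force": force on the tool from outside, world axes, zero at the start; "wrist_torque": the same for the moment, N m; "finger_gap": opening from 0.0 (shut) to 1.0 (fully open); "grasp_force": force on a finger pad.
Only numpy, scipy, OpenCV 4.12 (cv2) and the standard library are available. Lean on these libraries where they do the work, as an engineer would, in place of code of your own. Each camera call takes 0.05 s, during which the arm holds its last target. There are 200 camera calls.

## Working session

There is one attempt and no reset: what is moved stays moved. The work goes in short steps, Python scripts to look and compute and a tool call to move; the robot and the scene stay as the last step left them, time stands still between calls to the robot, and variables do not carry over. Pictures are saved under pics/ and viewed, at most 10 in all, crops included, and the job is handed in when it is done.

Besides the shell and the picture viewer there is one more tool, called after "Call:" by a JSON object that holds its "op" and its "data", one argument or row to a line. drive_tool: Moves the arm, as the interface text tells. Its arguments: {"type":"object","properties":{"increments":{"type":"array"},"newtons":{"type":"number"}},"required":["increments"]}

```bash
mkdir -p pics; python3 - <<'E'
from bench import *
import cv2
s=read_state(); print(s['time_s'],s['position'],s['orientation'],s['finger_gap'])
for n in ("top","scene"):
    cv2.imwrite(f"pics/{n}0.png",grab_frame(n)); m=camera_model(n); print(n,m)
print(camera_model("wrist"))
E
```

```text
0.0 [ 0.15260976 -0.5536255   0.24711686] [-3.11096636e+00 -4.20703452e-01 -4.36835042e-05] 0.9989871005065433
top {'vertical_fov': 49.8701041031672, 'cx': 277.16962534877797, 'cy': 211.94916656463192, 'pose': array([[-0.01983593, -0.98698649,  0.15957509,  0.51701377],
       [-0.99860801,  0.01175626, -0.05141812,  0.0534173 ],
       [ 0.04887298, -0.16037289, -0.98584581,  0.75232992],
       [ 0.        ,  0.        ,  0.        ,  1.        ]])}
scene {'vertical_fov': 57.95480775921836, 'cx': 280.1380948371741, 'cy': 207.77939851425765, 'pose': array([[ 0.81997664,  0.44304296, -0.36242412,  0.87415619],
       [ 0.57239504, -0.63631944,  0.51716679, -0.31070778],
       [-0.0014904 , -0.63151446, -0.77536267,  0.61736206],
       [ 0.        ,  0.        ,  0.        ,  1.        ]])}
{'vertical_fov': 70.28105578261872, 'cx': 284.24198871458344, 'cy': 208.4630616617106, 'mount': array([[ 4.49868463e-04, -9.54802216e-01, -2.97241529e-01,
         7.57696741e-02],
       [ 9.99999801e-01,  2.98374112e-04,  5.55037215e-04,
        -3.82819259e-05],
       [-4.41261585e-04, -2.97241720e-01,  9.54802160e-01,
        -1.24101238e-01],
       [ 0.00000000e+00,  0.00000000e+00,  0.00000000e+00,
         1.00000000e+00]])}
```

View pics/top0.png

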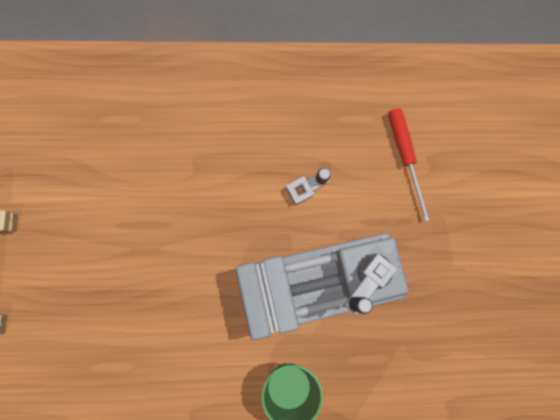

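View pics/scene0.png

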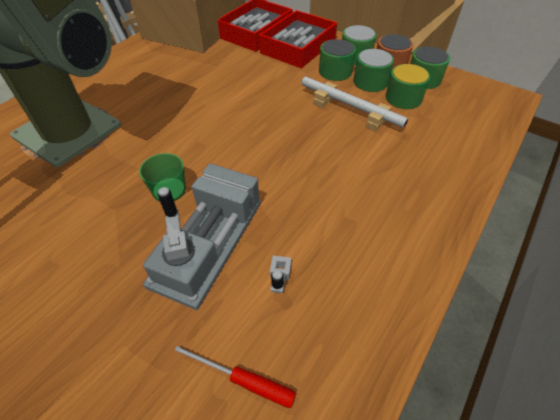

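The top view shows the crank hub near (380,270), its grip at (362,305), the spare crank at (300,190) to (323,176), and a green cup at (290,390). I'll enlarge the crank in both views.

```bash
python3 - <<'E'
import cv2,numpy as np
a=cv2.imread("pics/top0.png")[240:330,320:420]; b=cv2.imread("pics/scene0.png")[175:275,130:220]
a=cv2.resize(a,(400,360),interpolation=cv2.INTER_CUBIC);b=cv2.resize(b,(360,400),interpolation=cv2.INTER_CUBIC)
c=np.zeros((400,760,3),np.uint8);c[:360,:400]=a;c[:,400:]=b
cv2.imwrite("pics/crop0.png",c)
E
```

```text
(no output)
```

View pics/crop0.png

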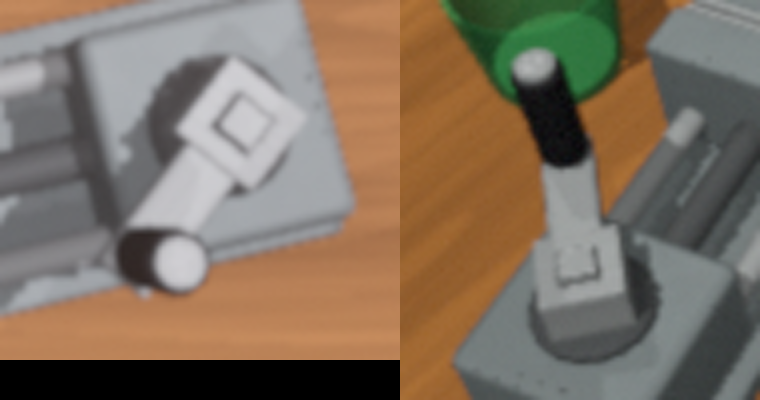

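Crop: the shaft end is at top (381,270.5) and scene (174.2,240.5). The grip top is at top (365.2,305.8) and scene (164.2,191.5).

```bash
cat >h.py <<'E'
from bench import *
import numpy as np
def ray(n,u,v,pose=None):
    m=camera_model(n); P=m['pose'] if pose is None else pose
    f=210/np.tan(np.radians(m['vertical_fov']/2))
    return P[:3,3],P[:3,:3]@np.array([(u-m['cx'])/f,(v-m['cy'])/f,1])
def atz(n,u,v,z,pose=None):
    o,d=ray(n,u,v,pose); return o+d*(z-o[2])/d[2]
def tri(*r):
    A=sum(np.eye(3)-np.outer(d,d)/(d@d) for o,d in r); b=sum((np.eye(3)-np.outer(d,d)/(d@d))@o for o,d in r)
    return np.linalg.solve(A,b)
E
python3 - <<'E'
from h import *
np.set_printoptions(precision=4,suppress=True)
for nm,t,s,z in (("shaft",(381,270.5),(174.2,240.5),.111),("grip",(365.2,305.8),(164.2,191.5),.163)):
    print(nm,tri(ray("top",*t),ray("scene",*s)),atz("top",*t,z),atz("scene",*s,z))
print("spare hub",atz("top",300,190,.024),"spare grip top",atz("top",323,174,.058))
print("cup",atz("top",290,390,.08), "jaw",atz("top",250,300,.086))
E
```

```text
shaft [ 0.535  -0.1263  0.11  ] [ 0.5345 -0.1266  0.111 ] [ 0.5364 -0.1261  0.111 ]
grip [ 0.4893 -0.0874  0.1636] [ 0.4882 -0.0888  0.163 ] [ 0.4901 -0.0862  0.163 ]
spare hub [ 0.6712 -0.0231  0.024 ] spare grip top [ 0.6896 -0.0569  0.058 ]
cup [0.3694 0.0052 0.08  ] jaw [0.4963 0.0606 0.086 ]
```

Call:
{"op": "drive_tool", "data": {
  "increments": [
    [[0.0168,0.0233,0,0,0.0854],[0.0168,0.0233,0,0,0.0854],[0.0168,0.0233,0,0,0.0854],[0.0168,0.0233,0,0,0.0854],[0.0168,0.0233,0,0,0.0854],[0.0168,0.0233,0,0,0.0854],[0.0168,0.0233,0,0,0.0854],[0.0168,0.0233,0,0,0.0854],[0.0168,0.0233,0,0,0.0854],[0.0168,0.0233,0,0,0.0854],[0.0168,0.0233,0,0,0.0854],[0.0168,0.0233,0,0,0.0854],[0.0168,0.0233,0,0,0.0854],[0.0168,0.0233,0,0,0.0854],[0.0168,0.0233,0,0,0.0854],[0.0168,0.0233,0,0,0.0854],[0.0168,0.0233,0,0,0.0854],[0.0168,0.0233,0,0,0.0854],[0.0168,0.0233,0,0,0.0854],[0.0168,0.0233,0,0,0.0854]]
  ]
}}

```text
time_s: 2.1
position: [0.4889, -0.0871, 0.2478]
orientation: [-3.113, -0.421, 0.001]
contact_force: [0.9, 0.7, -0.1]
finger_gap: 1.001
grasp_force: 0.0
```

```bash
python3 - <<'E'
from h import *
import cv2
from scipy.spatial.transform import Rotation as R
s=read_state(); print(s['time_s'],s['position'],s['orientation'],s['joint_pos'],s['contact_force'])
cv2.imwrite("pics/w1.png",grab_frame("wrist"))
T=np.eye(4);T[:3,:3]=R.from_rotvec(s['orientation']).as_matrix();T[:3,3]=s['position']
P=T@camera_model("wrist")['mount'];np.save("P1.npy",P)
m=camera_model("wrist");f=210/np.tan(np.radians(m['vertical_fov']/2))
for p in ([.535,-.1263,.111],[.4893,-.0874,.163]):
    c=np.linalg.inv(P)@np.array(p+[1]); print(m['cx']+f*c[0]/c[2],m['cy']+f*c[1]/c[2])
E
```

```text
2.1 [ 0.48889708 -0.08713058  0.24776804] [-3.11280401e+00 -4.21107167e-01  1.36032857e-03] [-3.50818157e-01  3.96568684e-02  1.72921833e+00 -2.11260379e-05
  1.37368572e+00  9.51050463e-01] [ 0.91208661  0.65803145 -0.09247405]
341.29248948121574 165.35485125065827
284.67825582775805 221.76430267988718
```

View pics/w1.png

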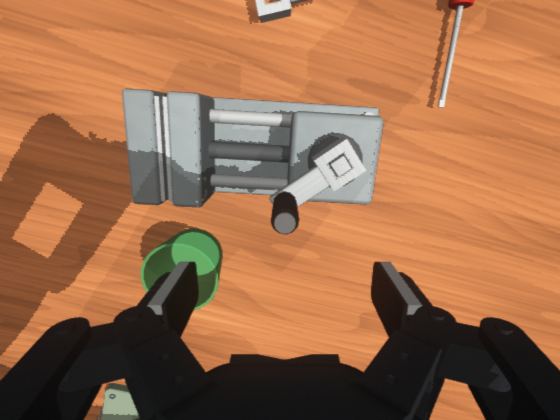

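The wrist view shows the shaft end at (341,165) and the grip top at (285,222), matching the predicted pixels. Next I descend and close.

Call:
{"op": "drive_tool", "data": {
  "increments": [
    [[0,0,-0.022,0,0.0854],[0,0,-0.022,0,0.0854],[0,0,-0.022,0,0.0854],[0,0,-0.022,0,0.0854],[0,0,-0.014,0,0.0854],[0,0,-0.008,0,0.0854],[0,0,0,0,0.0854],[0,0,0,0,0.04],[0,0,0,0,0.03],[0,0,0,0,0.02],[0,0,0,0,0.015],[0,0,0,0,0.01],[0,0,0,0,0.01],[0,0,0,0,0.01],[0,0,0,0,0.01]]
  ],
  "newtons": 40
}}

```text
time_s: 3.65
position: [0.4889, -0.0884, 0.1387]
orientation: [3.113, 0.421, 0.001]
contact_force: [-1.5, 0.2, 5.0]
finger_gap: 0.244
grasp_force: 40.3
```

```bash
python3 - <<'E'
from h import *
s=read_state(); print(s['position'],s['contact_force'],s['finger_gap'],s['grasp_force'])
c=np.array([.535,-.1263]);a0=139.6
p=c+.06*np.array([np.cos(np.radians(a0)),np.sin(np.radians(a0))]);print("grip",p)
pts=[c+.06*np.array([np.cos(t),np.sin(t)]) for t in np.radians(a0+10*np.arange(37))]
pts=np.round(pts,4);d=np.diff(pts,axis=0)
for k in (0,18): print(','.join(f"[{x:.4f},{y:.4f},0,0,0.01]" for x,y in d[k:k+18]))
E
```

```text
[ 0.4889065  -0.08838199  0.13872228] [-1.45799218  0.1584066   4.96830171] 0.2442564766387026 40.34076139039826
grip [ 0.4893077  -0.08741281]
[-0.0061,-0.0085,0,0,0.01],[-0.0044,-0.0095,0,0,0.01],[-0.0028,-0.0101,0,0,0.01],[-0.0010,-0.0104,0,0,0.01],[0.0008,-0.0104,0,0,0.01],[0.0027,-0.0101,0,0,0.01],[0.0043,-0.0095,0,0,0.01],[0.0060,-0.0086,0,0,0.01],[0.0073,-0.0075,0,0,0.01],[0.0085,-0.0061,0,0,0.01],[0.0095,-0.0044,0,0,0.01],[0.0101,-0.0028,0,0,0.01],[0.0104,-0.0010,0,0,0.01],[0.0104,0.0008,0,0,0.01],[0.0101,0.0027,0,0,0.01],[0.0095,0.0043,0,0,0.01],[0.0086,0.0060,0,0,0.01],[0.0075,0.0073,0,0,0.01]
[0.0061,0.0085,0,0,0.01],[0.0044,0.0095,0,0,0.01],[0.0028,0.0101,0,0,0.01],[0.0010,0.0104,0,0,0.01],[-0.0008,0.0104,0,0,0.01],[-0.0027,0.0101,0,0,0.01],[-0.0043,0.0095,0,0,0.01],[-0.0060,0.0086,0,0,0.01],[-0.0073,0.0075,0,0,0.01],[-0.0085,0.0061,0,0,0.01],[-0.0095,0.0044,0,0,0.01],[-0.0101,0.0028,0,0,0.01],[-0.0104,0.0010,0,0,0.01],[-0.0104,-0.0008,0,0,0.01],[-0.0101,-0.0027,0,0,0.01],[-0.0095,-0.0043,0,0,0.01],[-0.0086,-0.0060,0,0,0.01],[-0.0075,-0.0073,0,0,0.01]
```

Held with 40 N at the expected 22 mm opening. I'll run a first quarter turn and check the forces.

Call:
{"op": "drive_tool", "data": {
  "increments": [
    [[-0.0061,-0.0085,0,0,0.01],[-0.0044,-0.0095,0,0,0.01],[-0.0028,-0.0101,0,0,0.01],[-0.001,-0.0104,0,0,0.01],[0.0008,-0.0104,0,0,0.01],[0.0027,-0.0101,0,0,0.01],[0.0043,-0.0095,0,0,0.01],[0.006,-0.0086,0,0,0.01],[0.0073,-0.0075,0,0,0.01],[0,0,0,0,0.01]]
  ]
}}

```text
time_s: 4.65
position: [0.4969, -0.1729, 0.1383]
orientation: [-3.111, -0.418, -0.005]
contact_force: [5.3, 5.9, 3.6]
finger_gap: 0.246
grasp_force: 40.5
```

Call:
{"op": "drive_tool", "data": {
  "increments": [
    [[0.0085,-0.0061,0,0,0.01],[0.0095,-0.0044,0,0,0.01],[0.0101,-0.0028,0,0,0.01],[0.0104,-0.001,0,0,0.01],[0.0104,0.0008,0,0,0.01],[0.0101,0.0027,0,0,0.01],[0.0095,0.0043,0,0,0.01],[0.0086,0.006,0,0,0.01],[0.0075,0.0073,0,0,0.01],[0.0061,0.0085,0,0,0.01],[0.0044,0.0095,0,0,0.01],[0.0028,0.0101,0,0,0.01],[0.001,0.0104,0,0,0.01],[-0.0008,0.0104,0,0,0.01],[-0.0027,0.0101,0,0,0.01],[-0.0043,0.0095,0,0,0.01],[-0.006,0.0086,0,0,0.01],[-0.0073,0.0075,0,0,0.01]]
  ]
}}

```text
time_s: 6.45
position: [0.574, -0.0799, 0.1388]
orientation: [-3.112, -0.422, -0.005]
contact_force: [3.2, -0.0, 4.9]
finger_gap: 0.245
grasp_force: 40.4
```

```bash
python3 - <<'E'
from h import *
import cv2
s=read_state(); p=s['position'][:2]-np.array([.535,-.1263]); print(s['time_s'],np.hypot(*p),np.degrees(np.arctan2(p[1],p[0])),s['contact_force'],s['wrist_torque'])
f=grab_frame("scene"); cv2.imwrite("pics/s2.png",cv2.resize(f[100:320,80:340],(780,600)[:1]+(660*10//11,)))
E
```

```text
6.45 0.060650639159727196 49.9556284973401 [ 3.24923275 -0.02873852  4.93329056] [-0.09443062 -0.6340189  -0.02076789]
```

View pics/s2.png

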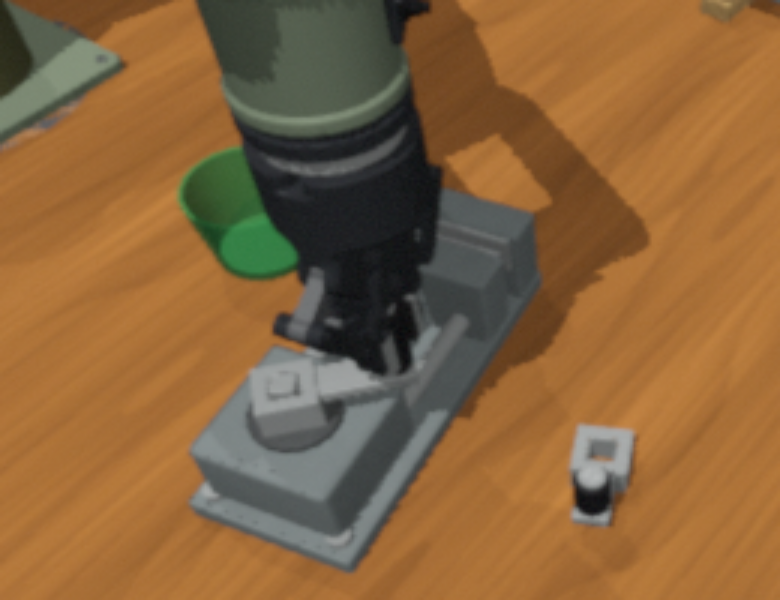

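The crank, with its hub near (285,395) in the crop, is seated flat and held after 3/4 turn. The jaws are opening and the spare is untouched at (600,470). I'll finish turn 1 and carry on.

Call:
{"op": "drive_tool", "data": {
  "increments": [
    [[-0.0085,0.0061,0,0,0.01],[-0.0095,0.0044,0,0,0.01],[-0.0101,0.0028,0,0,0.01],[-0.0104,0.001,0,0,0.01],[-0.0104,-0.0008,0,0,0.01],[-0.0101,-0.0027,0,0,0.01],[-0.0095,-0.0043,0,0,0.01],[-0.0086,-0.006,0,0,0.01],[-0.0075,-0.0073,0,0,0.01],[-0.0061,-0.0085,0,0,0.01],[-0.0044,-0.0095,0,0,0.01],[-0.0028,-0.0101,0,0,0.01],[-0.001,-0.0104,0,0,0.01],[0.0008,-0.0104,0,0,0.01],[0.0027,-0.0101,0,0,0.01],[0.0043,-0.0095,0,0,0.01],[0.006,-0.0086,0,0,0.01],[0.0073,-0.0075,0,0,0.01]]
  ]
}}

```text
time_s: 8.3
position: [0.4945, -0.1708, 0.1381]
orientation: [-3.106, -0.418, 0.003]
contact_force: [0.5, 8.3, 10.4]
finger_gap: 0.246
grasp_force: 41.1
```

Call:
{"op": "drive_tool", "data": {
  "increments": [
    [[0.0085,-0.0061,0,0,0.01],[0.0095,-0.0044,0,0,0.01],[0.0101,-0.0028,0,0,0.01],[0.0104,-0.001,0,0,0.01],[0.0104,0.0008,0,0,0.01],[0.0101,0.0027,0,0,0.01],[0.0095,0.0043,0,0,0.01],[0.0086,0.006,0,0,0.01],[0.0075,0.0073,0,0,0.01],[0.0061,0.0085,0,0,0.01],[0.0044,0.0095,0,0,0.01],[0.0028,0.0101,0,0,0.01],[0.001,0.0104,0,0,0.01],[-0.0008,0.0104,0,0,0.01],[-0.0027,0.0101,0,0,0.01],[-0.0043,0.0095,0,0,0.01],[-0.006,0.0086,0,0,0.01],[-0.0073,0.0075,0,0,0.01]]
  ]
}}

```text
time_s: 10.1
position: [0.5749, -0.081, 0.139]
orientation: [-3.113, -0.42, -0.007]
contact_force: [7.2, 3.3, 4.8]
finger_gap: 0.248
grasp_force: 40.5
```

Call:
{"op": "drive_tool", "data": {
  "increments": [
    [[-0.0085,0.0061,0,0,0.01],[-0.0095,0.0044,0,0,0.01],[-0.0101,0.0028,0,0,0.01],[-0.0104,0.001,0,0,0.01],[-0.0104,-0.0008,0,0,0.01],[-0.0101,-0.0027,0,0,0.01],[-0.0095,-0.0043,0,0,0.01],[-0.0086,-0.006,0,0,0.01],[-0.0075,-0.0073,0,0,0.01],[-0.0061,-0.0085,0,0,0.01],[-0.0044,-0.0095,0,0,0.01],[-0.0028,-0.0101,0,0,0.01],[-0.001,-0.0104,0,0,0.01],[0.0008,-0.0104,0,0,0.01],[0.0027,-0.0101,0,0,0.01],[0.0043,-0.0095,0,0,0.01],[0.006,-0.0086,0,0,0.01],[0.0073,-0.0075,0,0,0.01]]
  ]
}}

```text
time_s: 11.9
position: [0.4945, -0.1708, 0.1381]
orientation: [-3.106, -0.418, 0.003]
contact_force: [1.8, 9.7, 8.9]
finger_gap: 0.246
grasp_force: 41.1
```

Call:
{"op": "drive_tool", "data": {
  "increments": [
    [[0.0085,-0.0061,0,0,0.01],[0.0095,-0.0044,0,0,0.01],[0.0101,-0.0028,0,0,0.01],[0.0104,-0.001,0,0,0.01],[0.0104,0.0008,0,0,0.01],[0.0101,0.0027,0,0,0.01],[0.0095,0.0043,0,0,0.01],[0.0086,0.006,0,0,0.01],[0.0075,0.0073,0,0,0.01],[0.0061,0.0085,0,0,0.01],[0.0044,0.0095,0,0,0.01],[0.0028,0.0101,0,0,0.01],[0.001,0.0104,0,0,0.01],[-0.0008,0.0104,0,0,0.01],[-0.0027,0.0101,0,0,0.01],[-0.0043,0.0095,0,0,0.01],[-0.006,0.0086,0,0,0.01],[-0.0073,0.0075,0,0,0.01]]
  ]
}}

```text
time_s: 13.7
position: [0.5749, -0.081, 0.139]
orientation: [-3.113, -0.42, -0.007]
contact_force: [7.5, 2.8, 4.3]
finger_gap: 0.249
grasp_force: 40.5
```

Call:
{"op": "drive_tool", "data": {
  "increments": [
    [[-0.0085,0.0061,0,0,0.01],[-0.0095,0.0044,0,0,0.01],[-0.0101,0.0028,0,0,0.01],[-0.0104,0.001,0,0,0.01],[-0.0104,-0.0008,0,0,0.01],[-0.0101,-0.0027,0,0,0.01],[-0.0095,-0.0043,0,0,0.01],[-0.0086,-0.006,0,0,0.01],[-0.0075,-0.0073,0,0,0.01],[-0.0061,-0.0085,0,0,0.01],[0,0,0,0,0.01],[0,0,0,0,0.01],[0,0,0,0,0.01]]
  ]
}}

```text
time_s: 15.0
position: [0.482, -0.098, 0.1385]
orientation: [3.112, 0.42, -0.002]
contact_force: [1.4, -0.6, 7.0]
finger_gap: 0.241
grasp_force: 40.7
```

```bash
python3 - <<'E'
from h import *
s=read_state(); p=s['position'][:2]-np.array([.535,-.1263]); print(s['time_s'],np.hypot(*p),np.degrees(np.arctan2(p[1],p[0]))-139.6,s['contact_force'],s['wrist_torque'])
E
```

```text
15.0 0.06009381323915935 12.253091647345116 [ 1.36796928 -0.63500556  6.97157808] [-0.29366389 -0.41380753  0.02055403]
```

Call:
{"op": "drive_tool", "data": {
  "increments": [
    [[0,0,0,0,0.03],[0,0,0,0,0.05],[0,0,0,0,0.07],[0,0,0,0,0.0854],[0,0,0,0,0.0854],[0,0,0,0,0.0854],[0,0,0,0,0.0854],[0,0,0,0,0.0854]]
  ],
  "newtons": 20
}}

```text
time_s: 15.8
position: [0.4826, -0.0968, 0.1383]
orientation: [3.113, 0.421, 0.0]
contact_force: [0.5, 0.5, -0.3]
finger_gap: 1.0
grasp_force: 0.0
```

Call:
{"op": "drive_tool", "data": {
  "increments": [
    [[0,0,0.01,0,0.0854],[0,0,0.02,0,0.0854],[0,0,0.03,0,0.0854],[0,0,0.03,0,0.0854],[0,0,0.03,0,0.0854],[-0.03,0,0.02,0,0.0854],[-0.03,0,0,0,0.0854],[0,0,0,0,0.0854],[0,0,0,0,0.0854],[0,0,0,0,0.0854]]
  ]
}}

```text
time_s: 16.8
position: [0.4232, -0.0969, 0.2786]
orientation: [3.113, 0.421, 0.001]
contact_force: [-0.0, 0.9, -0.6]
finger_gap: 1.001
grasp_force: 0.0
```

```bash
python3 - <<'E'
from h import *
import cv2
s=read_state(); print(s['time_s'],s['position'],s['contact_force'],s['finger_gap'],s['grasp_force'])
t=grab_frame("wrist"); f=grab_frame("scene")
cv2.imwrite("pics/end.png",np.hstack([cv2.resize(t,(400,300)),cv2.resize(f[120:320,100:367],(400,300))]))
E
```

```text
16.8 [ 0.42316212 -0.09693356  0.2785912 ] [-0.01557914  0.92150986 -0.60242203] 1.001072201766949 0.0
```

View pics/end.png

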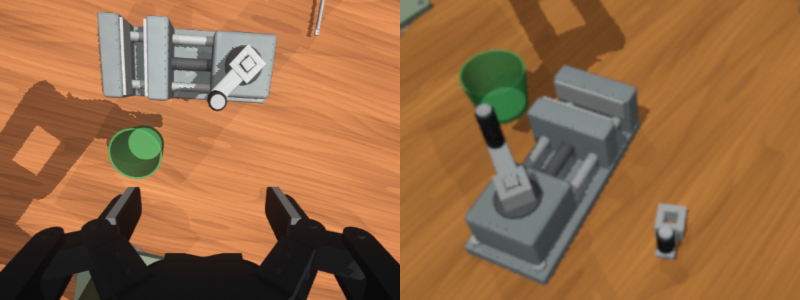

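The jaws are clearly open. The crank is seated upright with its hub at (514,185), the spare at (668,230) hasn't moved, and the gripper is clear.

```bash
python3 -c "
from bench import *
print(close_job())"
```

```text
the job is handed in; nothing more can be done
None
```

I wound the crank three turns anticlockwise (about 10° past, within tolerance), released it still seated on the shaft, left the spare crank where it stood, and handed the job in at about 17 s; no verdict was returned.

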